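# Take the filter cassette out of the intake filter box and show it

### The arm

A 6-joint arm with a two-finger parallel gripper is mounted at the origin on a cart in front of the work surface, level with it; the furniture and walls round the work are solid. World frame = base frame: x ahead of the robot, y to its left, z up, the work surface at z = 0. Lengths are in mm, angles in degrees, forces in N, time in s.
With the tool pointing down it reaches from about 300 to 850 mm from the base axis. Payload 4.2 kg.
Tool frame: the origin (TCP) lies on the centre line of the jaws, within the pads' length; the fingertips stand 14 mm ahead of it and the grasp point (between the pads) lies 5 mm behind it; z points along the fingers, y is the line along which they close (so a half turn about z gives the same grasp; the last joint's range is limited). The gripper opens to 91 mm and grips with 3 to 60 N. Pads are 32 mm wide; open, the fingers measure 118 mm over their backs; the gripper's body (76 mm by 178 mm) begins 60 mm behind the grasp point.
Start: joints at [-70.875, 18.312, 89.639, -0, 72.044, -1.146], TCP at [199.221, -539.4, 227.976] pointing down, gripper open.
Joint ranges: [-177.97, 177.97], [-48.28, 115.42], [12.27, 149.76], [-77.06, 257.06], [2.81, 150.46], [-146.56, 146.56]. Speed limits (degrees/s): [147.25, 147.25, 180, 180, 180, 180].

### API

Orientations are given as [roll, pitch, yaw] about the fixed x, y, z axes, in that order (R = Rz(yaw) Ry(pitch) Rx(roll)).
In Python, from workcell import env gives the robot as it stands.
- The arm moves only by the tool arm_command, never from a script. Its argument "motion" is a list of rows, each an object with "offset": the shift along the tool's x, y, z in m, a list of three; "spin": the turn about the tool's z in rad. In form: [{"offset": [tx, ty, tz], "spin": spin}, ...]. A call has 1 to 5 rows; each row shifts and turns the commanded pose from where the row before left it, along the tool's axes as they then stand; what a row does not reach is not made up. A row lasts 1/8 s, in which the tool goes at most 62.5 mm and 10.7 degrees, less where a joint would pass 70% of its speed; a pose out of reach is approached as far as the arm can. A call with a gripper value outside its range is refused whole. "jaw" is the finger opening in m, from 0 to 0.0912, set as the call begins (left out, the last holds). The fingers move at their own pace and stop on an object; "newtons" is the grip in N (left out, the last holds). Time passes only in rows, so rows that do not move let the fingers close. It gives the time, the measured TCP pose, the force, the opening and the grip force at its end, in the units of the state.
- env.state(): the state, without advancing time (a new reading comes with each control period).
- env.grab_frame(name): name is "scene" or "top" or "wrist"; returns (picture, depth): 480x640x3 uint8, blue, green, red; 480x640 float32, mm along the optical axis (not along the pixel's ray), 0 where there is no reading.
- env.camera_model(name): a dict with "fx", "fy", "cx", "cy" (pixels), "eye" and "rotation" of the camera in the world; the wrist camera has in their place "hand_eye" (4x4, takes a point from camera to tool coordinates, whose origin is the TCP and whose axes are the flange's). Camera axes: x right, y down, z forward; pixel columns grow to the right and rows downward; lengths in mm; the calibration is good to about 2 mm. A picture is of the moment at which its call begins: read the wrist's pose just before it. camera_model takes no time and is no camera call.
- env.job_done(): hands the job in; it is judged then, once.
Trained networks look in the newest picture that a camera, given by its name, has taken for a name from the list of things; names that differ only in an ending like _2 or _b are one class to them, and where a whole thing is asked for, a point or a joint stands for the part that bears it (a point fixed in the world has none). Each returns a list of dicts, best first, with "score" (0 to 1); they miss things now and then, are a little off and sometimes report something else, mostly with a low value. They report only what shows in the picture. A call takes as long as a camera call. They do not tell look-alikes from the thing itself.
- env.boxes_of(camera, target): "bbox" ([left, top, right, bottom] in pixels, round what is visible of it).
- env.pinpoint(camera, target): "location" ([column, row] in pixels: a listed point, or the origin of a listed thing).
The state is a dict: "time_s": time; "qpos": joint angles; "qvel": joint speeds; "effort": joint torques, N m; "ee_pos": TCP position; "ee_rot": TCP orientation; "force": force on the tool from outside, world axes, zero at the start; "torque": the same for the moment, N m; "gripper_width": finger opening in mm; "gripper_force": force on a finger pad.
Only numpy, scipy, OpenCV 4.12 (cv2) and the standard library are available. Lean on these libraries where they do the work, as an engineer would, in place of code of your own. Each camera call takes 0.05 s, during which the arm holds its last target. There are 200 camera calls.

### The job

The intake filter box on the bench has a hinged cover flap, held shut on its gasket by a loose ring-shaped weight that sits over a post on the flap. Lift the weight up off the post and set it down gently, flat on the bench; then swing the flap up and right over until it stays open by itself, take the filter cassette by its pull and draw it straight up out of the box (it is the thick insert with the wide loop pull; leave the thin flat plate in its guide). Show it for inspection: finish while still holding the cassette up, upright and still, its lower edge at least 6 cm above the rim of the box, with the flap left open and the other things on the bench undisturbed.

Things in the scene. Friction and masses are not known exactly. Their poses are not given: they have to be found in the camera images.
- filter_box: grey sheet-metal filter box screwed to the bench, 150 (x) x 144 (y) mm, rim 124 mm high, walls 3 mm; louvred front (-x), a 58 mm pipe stub stands out 42 mm from its right side (-y). Origin: centre of its underside; x points to the rear (hinge side), z up. Floor 7 mm up; two upright guides for inserts lie across it at x = +22 and -28 mm. The bench straight before it is clear for 12 cm.
- flap (a joint): hinge of the cover flap, rad: 0 = shut, grows as the front edge rises, 1.92 = the stop, where it leans back and stays by its own weight. Nothing holds it in between: it falls shut again if left before it is past upright (about 1.5). It weighs about 0.25 kg and swings almost freely.
- flap_hinge (a point): middle of the flap's hinge line (parallel to the box's y axis), at the box's x = +79 mm, 125 mm up. Axes as the box's.
- flap_pull (a point): centre of the flap's bar-shaped black pull, 25.5 mm above the flap's top face, 146 mm in front of the hinge line, 28.5 mm above it; the flap's front edge is 15 mm farther on. A bridge on two legs, 50 mm long (box y), 10 mm thick; pinched over its length with the hand pointing down it turns between the pads as the flap swings. Turns with the flap: x to the hinge, z out of the top face.
- flap_post (a point): foot of the post that stands up from the flap's top face, 74 mm in front of the hinge line, 72 mm behind the pull; the post is 10 mm thick and 37 mm tall. Turns with the flap.
- weight_center (a point): centre (half-way up) of the loose dark steel ring weight, 50 mm outside, 22 mm hole, 30 mm tall, about 0.4 kg. It starts round the post, lying on the flap; the post stands 7 mm out of its top. z along its hole.
- cassette_pull (a point): grasp point of the filter cassette, 9 mm below the top of its loop pull, which is 40 mm wide (y), 9 mm thick (x), 31 mm tall, its top 6 mm below the box rim. It stands upright in either guide, hidden by the shut flap: frame 126 (y) x 80 (z) mm, 8 mm thick edges with 1.5 mm play a side in the guide, pleated pack 20 mm thick (x), 0.16 kg. z up. It leaves the guide after 70 mm.
- cassette_foot (a point): middle of the cassette's lower edge, 102 mm below the grasp point; same axes, z up the cassette.
- baffle_center (a point): centre of the thin flat metal plate, 126 x 80 x 8 mm, that stands in the other guide, parallel to the cassette and 50 mm from it, with a tongue 18 mm wide and 23 mm tall on top. Stays where it is.
- oil_center (a point): centre of a small upright dropper bottle, 33 mm wide, 102 mm tall, to the right of the box. Leave alone.
- spanner: combination spanner lying on the bench to the left behind the box, 188 mm long (its y), 25 mm wide, 8 mm high, origin at the centre of its underside. Leave alone.
- bearing: ball bearing lying flat on the bench behind the box, 47 mm wide, 14 mm high, origin at the centre of its underside. Leave alone.
Not all that is in view belongs to the job. There is more than one size of the part that bears weight_center; the job needs the largest.

How it is judged:
By the outcome, as a careful person would: the job done as asked, in the order asked, and still so for the second after the job is handed in, while the arm keeps its last pose, push and grip.
It also fails if it takes over 61 s, if anything falls off the work surface, if the arm or the gripper's body presses on something with over 40 N, if the wrist force passes 120 N, or if a joint passes its speed limit or range.

## Working session

There is one attempt and no reset: what is moved stays moved. The work goes in short steps, Python scripts to look and compute and a tool call to move; the robot and the scene stay as the last step left them, time stands still between calls to the robot, and variables do not carry over. Pictures are saved under pics/ and viewed, at most 10 in all, crops included, and the job is handed in when it is done.

Besides the shell and the picture viewer there is one more tool, called after ">>>" by a JSON object that holds its "fn" and its "kwargs", one argument or row to a line. arm_command: Moves the arm, as the interface text tells. Its arguments: {"type":"object","properties":{"motion":{"type":"array"},"jaw":{"type":"number"},"newtons":{"type":"number"}},"required":["motion"]}

```bash
ls; mkdir -p pics
cat > h.py <<'E'
import numpy as np, cv2
from scipy.spatial.transform import Rotation as R
from workcell import env
def toolT():
    s=env.state(); T=np.eye(4); T[:3,:3]=R.from_euler('xyz',s['ee_rot'],degrees=True).as_matrix(); T[:3,3]=s['ee_pos']; return T
def camT(name,T=None):
    m=env.camera_model(name)
    if 'hand_eye' in m: return m,(toolT() if T is None else T)@np.array(m['hand_eye'])
    C=np.eye(4); C[:3,:3]=np.array(m['rotation']); C[:3,3]=m['eye']; return m,C
def ray(name,px,T=None):
    m,C=camT(name,T); d=np.array([(px[0]-m['cx'])/m['fx'],(px[1]-m['cy'])/m['fy'],1.]); return C[:3,3],C[:3,:3]@d
def at_z(name,px,z,T=None):
    o,d=ray(name,px,T); return o+d*(z-o[2])/d[2]
def at_d(name,px,dep,T=None):
    o,d=ray(name,px,T); return o+d*dep
E
python3 - <<'E'
from h import *
s=env.state(); print(s['ee_pos'],s['ee_rot'],s['time_s'])
for n in('scene','top'):
    im,d=env.grab_frame(n); cv2.imwrite(f'pics/{n}0.png',im); np.save(f'{n}0.npy',d)
    m,C=camT(n); print(n,C.round(3).tolist())
    for t in('filter_box','flap_hinge','flap_pull','weight_center','flap_post','oil_center','spanner','bearing'):
        for r in env.pinpoint(n,t)[:3]:
            c,w=map(int,r['location']); dd=np.median(d[max(0,w-2):w+3,max(0,c-2):c+3])
            print(t,round(r['score'],2),c,w,at_d(n,(c,w),dd).round(0))
E
```

```text
pics
[ 199.06336107 -538.93742601  227.13000213] [-1.79901347e+02 -2.21004313e-03  2.02703300e+01] 0.0
scene [[-121.704, 1.236, -30.57, 164.417], [-121.704, 1.236, -30.57, -952.109], [-121.704, 1.236, -30.57, 565.274], [0.0, 0.0, 0.0, 1.0]]
filter_box 0.95 324 292 [-23976. -25092. -23575.]
flap_hinge 0.85 363 231 [-34676. -35792. -34275.]
flap_pull 0.76 288 234 [-16585. -17702. -16185.]
weight_center 0.8 329 231 [-25400. -26516. -24999.]
weight_center 0.6 338 370 [-23918. -25034. -23517.]
weight_center 0.58 271 347 [-12110. -13227. -11710.]
flap_post 0.82 325 236 [-24683. -25799. -24282.]
oil_center 0.88 406 315 [-39055. -40171. -38654.]
oil_center 0.37 367 229 [-42531. -43647. -42130.]
bearing 0.55 391 264 [-39989. -41105. -39588.]
bearing 0.41 328 233 [-25202. -26319. -24801.]
top [[-175.321, 1.016, -91.673, 427.339], [-175.321, 1.016, -91.673, -334.867], [-175.321, 1.016, -91.673, 1230.37], [0.0, 0.0, 0.0, 1.0]]
filter_box 0.86 322 236 [ -99948. -100710.  -99145.]
flap_hinge 0.74 329 187 [-118303. -119065. -117500.]
flap_pull 0.78 317 266 [-98029. -98791. -97226.]
weight_center 0.66 324 224 [-100764. -101526.  -99961.]
weight_center 0.61 412 270 [-147035. -147797. -146232.]
weight_center 0.58 325 226 [-100616. -101378.  -99813.]
flap_post 0.79 324 223 [-102013. -102775. -101210.]
oil_center 0.83 413 202 [-137445. -138207. -136642.]
oil_center 0.59 316 264 [-97634. -98396. -96831.]
spanner 0.81 224 182 [-78697. -79459. -77894.]
bearing 0.68 314 158 [-113168. -113930. -112365.]
```

```bash
sed -i "s/C\[:3,:3\]=np.array(m\['rotation'\])/C[:3,:3]=R.from_euler('xyz',m['rotation'],degrees=True).as_matrix()/" h.py
python3 - <<'E'
from h import *
L={'top':dict(box=(322,236),hinge=(329,187),pull=(317,266),w1=(324,224),w2=(412,270),post=(324,223),oil=(413,202),span=(224,182),bear=(314,158)),
'scene':dict(box=(324,292),hinge=(363,231),pull=(288,234),w1=(329,231),w2=(338,370),w3=(271,347),post=(325,236),oil=(406,315),bear=(391,264))}
for n in L:
    d=np.load(f'{n}0.npy')
    for t,(c,w) in L[n].items():
        print(n,t,at_d(n,(c,w),np.median(d[w-2:w+3,c-2:c+3])).round(0))
# top-camera points at known heights
for t,z in dict(hinge=125,pull=153.5,w1=142,post=127).items(): print(t,at_z('top',L['top'][t],z).round(0), at_z('scene',L['scene'][t],z).round(0))
a,b=cv2.imread('pics/scene0.png'),cv2.imread('pics/top0.png')
cv2.imwrite('pics/both0.png',np.vstack([cv2.resize(a[160:440,170:490],(686,600))[:, :],])); 
cv2.imwrite('pics/top0c.png',cv2.resize(b[100:340,160:480],(800,600)))
E
```

```text
top box [ 506. -328.  157.]
top hinge [ 623. -345.   -1.]
top pull [ 451. -317.  155.]
top w1 [ 529. -332.  157.]
top w2 [ 440. -516.    1.]
top post [ 532. -332.  144.]
top oil [ 573. -509.   96.]
top span [ 641. -120.    3.]
top bear [ 688. -315.   -1.]
scene box [ 475. -404.   69.]
scene hinge [ 592. -350.  126.]
scene pull [ 450. -328.  155.]
scene w1 [ 515. -356.  154.]
scene w2 [ 427. -525.   18.]
scene w3 [ 359. -428.   20.]
scene post [ 509. -353.  144.]
scene oil [ 564. -515.   58.]
scene bear [ 609. -415.   84.]
hinge [ 603. -344.  125.] [ 593. -348.  125.]
pull [ 451. -317.  154.] [ 451. -326.  154.]
w1 [ 530. -332.  142.] [ 525. -339.  142.]
post [ 534. -332.  127.] [ 523. -328.  127.]
```

View pics/scene0.png

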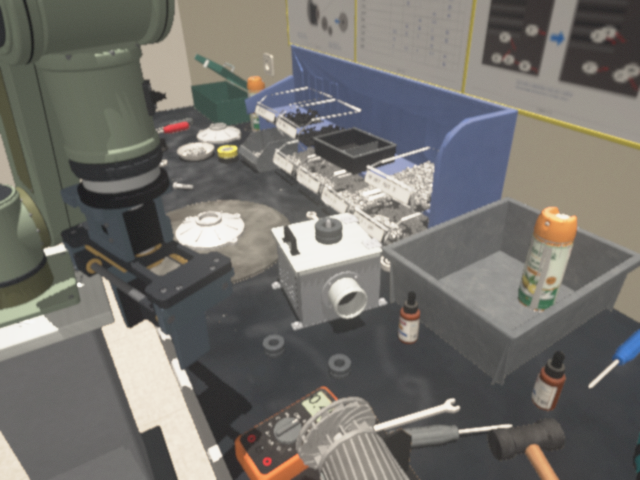

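View pics/top0c.png

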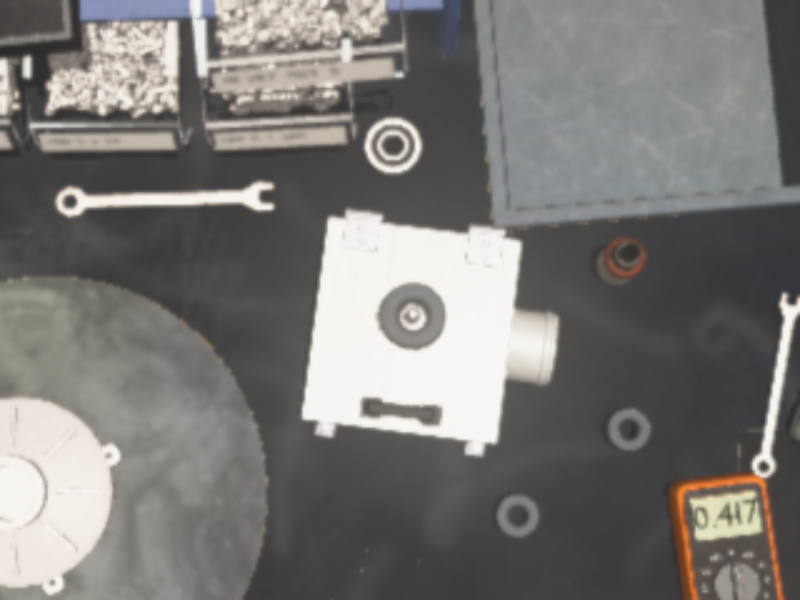

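```bash
cat >> h.py <<'E'
def cloud(n,d,T=None):
    m,C=camT(n,T); v,u=np.mgrid[:480,:640]; P=np.stack([(u-m['cx'])/m['fx']*d,(v-m['cy'])/m['fy']*d,d],-1)
    return P@C[:3,:3].T+C[:3,3]
E
python3 - <<'E'
from h import *
n='top'; P=cloud(n,np.load('top0.npy')).reshape(-1,3)
near=(abs(P[:,0]-525)<130)&(abs(P[:,1]+330)<130)
Q=P[near]
f=Q[(Q[:,2]>118)&(Q[:,2]<136)]
print(np.median(f[:,2]),cv2.minAreaRect(f[:,:2].astype(np.float32)))
h=Q[(Q[:,2]>147)]
for nm,g in(('ring',h[h[:,0]>490]),('pull',h[h[:,0]<480])):
    print(nm,len(g),g.mean(0).round(1),cv2.minAreaRect(g[:,:2].astype(np.float32)), g[:,2].max())
    if nm=='ring': print(cv2.minEnclosingCircle(g[g[:,2]<161][:,:2].astype(np.float32)))
# clear bench heights
G=P[(P[:,0]>300)&(P[:,0]<480)&(P[:,1]>-600)&(P[:,1]<-150)&(P[:,2]>6)&(P[:,2]<90)]
print(G.min(0),G.max(0))
s=env.state();print(s['time_s'])
m=env.camera_model('wrist');print(np.array(m['hand_eye']).round(2).tolist(),m['fx'])
E
```

```text
127.35323090798488 ((547.3834838867188, -355.68804931640625), (187.1764678955078, 224.3321990966797), 80.97470092773438)
ring 477 [ 525.  -333.5  157.1] ((525.19091796875, -333.2612609863281), (46.7713623046875, 48.97361373901367), 88.41435241699219) 166.07203002761275
((525.3231201171875, -333.6103820800781), 24.894498825073242)
pull 1305 [ 430.3 -333.5 1110.3] ((453.4080505371094, -323.4571533203125), (48.908870697021484, 29.103097915649414), 54.39311218261719) 1230.3704522129312
[ 300.05038257 -599.97979042    6.0009231 ] [ 479.99665326 -150.00571865   79.50850278]
0.9
[[0.0, -0.97, -0.23, 63.48], [1.0, 0.0, 0.0, -0.85], [-0.0, -0.23, 0.97, -156.92], [0.0, 0.0, 0.0, 1.0]] 330.94043430209285
```

Run:
```python
from h import *
d=np.load('top0.npy');P=cloud('top',d).reshape(-1,3)
q=P[(P[:,2]>147)&(P[:,2]<175)&(P[:,0]>420)&(P[:,0]<480)&(P[:,1]>-390)&(P[:,1]<-260)]
print('pull',len(q),q.mean(0),cv2.minAreaRect(q[:,:2].astype(np.float32)))
for c in((281.2,267.2),(358.8,277.2),(294,187),(368,197)): print(at_z('top',c,127).round(1))
f=P[(P[:,2]>121)&(P[:,2]<133)&(P[:,0]>400)&(P[:,0]<650)&(P[:,1]>-420)&(P[:,1]<-220)]
for th in np.arange(-12,-4,1.):
    t=np.radians(th);u=f[:,:2]@[np.cos(t),np.sin(t)];v=f[:,:2]@[-np.sin(t),np.cos(t)]
    print(th,np.percentile(u,[.5,99.5]).round(1),np.percentile(v,[.5,99.5]).round(1),np.ptp(np.percentile(u,[.5,99.5])).round(1),np.ptp(np.percentile(v,[.5,99.5])).round(1))
G=P[(P[:,0]>280)&(P[:,0]<460)&(P[:,1]>-520)&(P[:,1]<-150)]
g=np.zeros((9,19));
for i in range(9):
    print(280+20*i,[int(np.max(np.r_[-9,G[(abs(G[:,0]-290-20*i)<10)&(abs(G[:,1]+510-20*j)<10)][:,2]])) for j in range(19)])
```

```text
pull 146 [ 454.21541498 -322.62417418  156.99961645] ((454.29132080078125, -322.5804443359375), (49.22919464111328, 9.991192817687988), 80.97785949707031)
[ 451.3 -248.2  127. ]
[ 427.9 -395.5  127. ]
[ 605.2 -276.7  127. ]
[ 581.2 -418.6  127. ]
-12.0 [495.9 662.8] [-293. -142.] 166.8 151.0
-11.0 [492.7 658. ] [-302.3 -152.6] 165.3 149.7
-10.0 [489.  653.4] [-311.7 -163. ] 164.3 148.7
-9.0 [484.8 648.7] [-321.5 -173. ] 163.8 148.5
-8.0 [480.3 645. ] [-331.3 -182.6] 164.7 148.7
-7.0 [475.2 641.1] [-341.6 -191.9] 165.9 149.7
-6.0 [469.9 636.8] [-352.  -200.7] 166.9 151.3
-5.0 [464.2 632.3] [-362.3 -209.6] 168.1 152.7
280 [4, 5, 5, 4, 3, 5, 3, 4, 4, 5, 4, 3, 4, 4, 5, 5, 5, 16, 14]
300 [5, 5, 5, 4, 3, 4, 7, 8, 3, 5, 6, 4, 4, 5, 3, 5, 13, 16, 17]
320 [5, 5, 4, 6, 4, 4, 4, 5, 4, 6, 5, 5, 7, 3, 3, 4, 18, 18, 16]
340 [5, 5, 5, 4, 25, 26, 17, 4, 4, 3, 4, 3, 6, 6, 5, 15, 17, 16, 14]
360 [4, 3, 3, 3, 26, 25, 21, 3, 4, 3, 4, 4, 4, 4, 3, 14, 16, 16, 18]
380 [4, 4, 5, 4, 26, 23, 5, 6, 4, 6, 6, 6, 3, 6, 4, 15, 15, 15, 17]
400 [21, 3, 5, 4, 5, 4, 6, 7, 5, 5, 4, 4, 4, 6, 4, 16, 14, 16, 17]
420 [27, 25, 5, 7, 4, 6, 131, 130, 132, 1230, 6, 5, 5, 5, 4, 18, 17, 17, 16]
440 [24, 24, 4, 4, 4, 7, 133, 131, 161, 161, 161, 159, 131, 133, 7, 11, 15, 16, 19]
```

>>> {"fn": "arm_command", "kwargs": {
  "motion": [
    {"offset":[0.04,-0.009,-0.008],"spin":0},
    {"offset":[0.06,-0.013,-0.011],"spin":0},
    {"offset":[0.06,-0.013,-0.011],"spin":0},
    {"offset":[0.06,-0.013,-0.011],"spin":0},
    {"offset":[0.06,-0.013,-0.011],"spin":0}
  ],
  "jaw": 0.091,
  "newtons": 30
}}

```text
time_s: 1.52
ee_pos: [442.3, -384.0, 280.5]
ee_rot: [180.0, -0.0, 20.3]
force: [-0.4, -0.8, 0.6]
gripper_width: 91.1
gripper_force: 0.0
```

>>> {"fn": "arm_command", "kwargs": {
  "motion": [
    {"offset":[0.06,-0.012,0],"spin":0},
    {"offset":[0.037,-0.007,0],"spin":0.17},
    {"offset":[0,0,0],"spin":0.17},
    {"offset":[0,0,0],"spin":0.17},
    {"offset":[0,0,0],"spin":0}
  ]
}}

```text
time_s: 2.15
ee_pos: [525.3, -333.6, 279.8]
ee_rot: [-180.0, 0.0, -8.8]
force: [0.2, 0.7, 0.2]
gripper_width: 90.7
gripper_force: 0.0
```

```bash
cat >> h.py <<'E'
def to(p,yaw=None):
    T=toolT(); s=env.state(); o=T[:3,:3].T@(np.array(p,float)-T[:3,3])
    print('pos',np.round(s['ee_pos'],1),'rot',np.round(s['ee_rot'],1),'offset mm',o.round(1),'F',np.round(s['force'],1),'w',round(s['gripper_width'],1),'gf',round(s['gripper_force'],1),'t',round(s['time_s'],2))
E
python3 - <<'E'
from h import *
to((525.3,-333.5,145)); T=toolT()
im,d=env.grab_frame('wrist'); cv2.imwrite('pics/w1.png',im)
for t in('weight_center','flap_pull','flap_post'):
    for r in env.pinpoint('wrist',t)[:2]: print(t,r['score'],at_z('wrist',r['location'],dict(weight_center=142,flap_pull=153.5,flap_post=127)[t],T).round(1))
P=cloud('wrist',d,T).reshape(-1,3)
q=P[(P[:,2]>150)&(P[:,2]<180)&(np.hypot(P[:,0]-525,P[:,1]+333)<45)]
print(len(q),q.mean(0),cv2.minEnclosingCircle(q[:,:2].astype(np.float32)))
q=P[(P[:,2]>147)&(P[:,2]<175)&(np.hypot(P[:,0]-453,P[:,1]+322)<35)]
if len(q): print('pull',len(q),q.mean(0),cv2.minAreaRect(q[:,:2].astype(np.float32)))
E
```

```text
pos [ 525.3 -333.6  279.8] rot [-180.     0.    -8.8] offset mm [ 1.000e-01 -1.000e-01  1.348e+02] F [0.2 0.7 0.2] w 90.7 gf 0.0 t 2.15
weight_center 0.84 [ 522.3 -336.3  142. ]
weight_center 0.58 [ 482.  -460.8  142. ]
flap_post 0.7 [ 521.7 -333.3  127. ]
2190 [ 525.07698742 -334.76373994  157.68952939] ((524.2202758789062, -334.69287109375), 24.935466766357422)
```

View pics/w1.png

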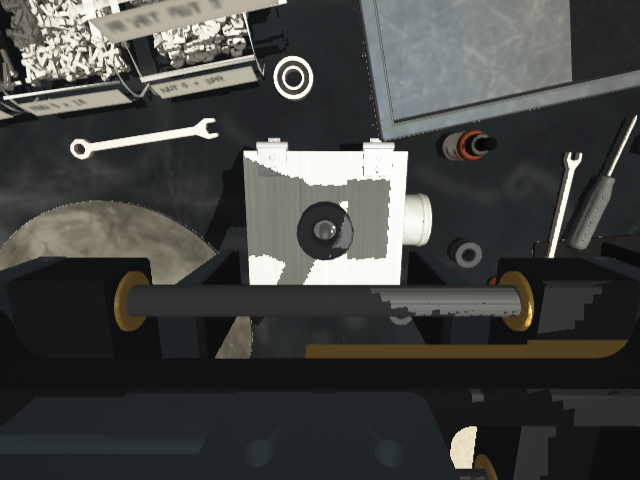

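The wrist view shows the ring around the post at about (325,230), the flap square to the image, and the hinges at (272,147) and (378,147). Top and wrist measurements agree, so I'm descending on the ring.

>>> {"fn": "arm_command", "kwargs": {
  "motion": [
    {"offset":[-0.0005,0.0005,0.04],"spin":0},
    {"offset":[0,0,0.045],"spin":0},
    {"offset":[0,0,0.03],"spin":0},
    {"offset":[0,0,0.018],"spin":0},
    {"offset":[0,0,0],"spin":0}
  ]
}}

```text
time_s: 2.98
ee_pos: [523.7, -333.8, 145.5]
ee_rot: [-179.9, 0.2, -8.9]
force: [0.3, 0.6, 0.8]
gripper_width: 90.9
gripper_force: 0.0
```

>>> {"fn": "arm_command", "kwargs": {
  "motion": [
    {"offset":[0,0,0],"spin":0},
    {"offset":[0,0,0],"spin":0},
    {"offset":[0,0,0],"spin":0},
    {"offset":[0,0,0],"spin":0}
  ],
  "jaw": 0.03,
  "newtons": 30
}}

```text
time_s: 3.48
ee_pos: [524.7, -334.2, 147.4]
ee_rot: [180.0, -0.0, -8.9]
force: [-0.3, -0.7, 0.3]
gripper_width: 54.1
gripper_force: 0.0
```

>>> {"fn": "arm_command", "kwargs": {
  "motion": [
    {"offset":[0,0,0],"spin":0},
    {"offset":[0,0,0],"spin":0},
    {"offset":[0,0,0],"spin":0},
    {"offset":[0,0,-0.003],"spin":0}
  ]
}}

```text
time_s: 3.98
ee_pos: [523.9, -333.6, 148.9]
ee_rot: [-179.9, 0.1, -9.0]
force: [0.2, -0.3, -4.1]
gripper_width: 51.0
gripper_force: 30.0
```

>>> {"fn": "arm_command", "kwargs": {
  "motion": [
    {"offset":[0,0,-0.012],"spin":0},
    {"offset":[0,0,-0.02],"spin":0},
    {"offset":[0,0,-0.025],"spin":0},
    {"offset":[0,0,-0.02],"spin":0},
    {"offset":[0,0,0],"spin":0}
  ]
}}

```text
time_s: 4.6
ee_pos: [525.4, -334.6, 228.9]
ee_rot: [179.9, -0.2, -8.9]
force: [-0.3, -0.5, -3.9]
gripper_width: 50.4
gripper_force: 30.0
```

Run:
```python
from h import *
to((362,-308,226)); to((362,-308,24))
```

```text
pos [ 525.4 -334.6  228.9] rot [179.9  -0.2  -8.9] offset mm [-165.5   -0.9    2.3] F [-0.3 -0.5 -3.9] w 50.4 gf 30.0 t 4.6
pos [ 525.4 -334.6  228.9] rot [179.9  -0.2  -8.9] offset mm [-166.2   -1.2  204.3] F [-0.3 -0.5 -3.9] w 50.4 gf 30.0 t 4.6
```

>>> {"fn": "arm_command", "kwargs": {
  "motion": [
    {"offset":[-0.03,0,0],"spin":0},
    {"offset":[-0.05,0,0],"spin":0},
    {"offset":[-0.05,0,0],"spin":0},
    {"offset":[-0.036,0,0.01],"spin":0},
    {"offset":[0,0,0.03],"spin":0}
  ]
}}

```text
time_s: 5.22
ee_pos: [358.5, -307.9, 187.1]
ee_rot: [179.9, -0.1, -9.0]
force: [0.2, -1.4, -4.7]
gripper_width: 50.5
gripper_force: 30.0
```

>>> {"fn": "arm_command", "kwargs": {
  "motion": [
    {"offset":[0,0,0.05],"spin":0},
    {"offset":[0,0,0.05],"spin":0},
    {"offset":[0,0,0.035],"spin":0},
    {"offset":[0,0,0.015],"spin":0},
    {"offset":[0,0,0.005],"spin":0}
  ]
}}

```text
time_s: 5.85
ee_pos: [359.7, -307.5, 30.5]
ee_rot: [-179.9, 0.2, -9.0]
force: [0.1, 0.2, -5.3]
gripper_width: 50.7
gripper_force: 30.0
```

>>> {"fn": "arm_command", "kwargs": {
  "motion": [
    {"offset":[0,0,0.004],"spin":0},
    {"offset":[0,0,0.003],"spin":0},
    {"offset":[0,0,0.002],"spin":0},
    {"offset":[0,0,0],"spin":0}
  ]
}}

```text
time_s: 6.35
ee_pos: [360.7, -308.4, 23.2]
ee_rot: [180.0, -0.0, -8.9]
force: [-0.3, -0.3, -3.9]
gripper_width: 50.6
gripper_force: 30.0
```

>>> {"fn": "arm_command", "kwargs": {
  "motion": [
    {"offset":[0,0,0.001],"spin":0},
    {"offset":[0,0,0.001],"spin":0},
    {"offset":[0,0,0],"spin":0}
  ]
}}

```text
time_s: 6.72
ee_pos: [360.6, -308.3, 20.9]
ee_rot: [180.0, 0.0, -8.9]
force: [-0.0, -0.4, -3.5]
gripper_width: 50.6
gripper_force: 30.0
```

>>> {"fn": "arm_command", "kwargs": {
  "motion": [
    {"offset":[0,0,0.001],"spin":0},
    {"offset":[0,0,0],"spin":0}
  ]
}}

```text
time_s: 6.98
ee_pos: [360.6, -308.3, 19.9]
ee_rot: [-180.0, 0.0, -9.0]
force: [-0.5, -0.3, -3.9]
gripper_width: 50.3
gripper_force: 30.0
```

>>> {"fn": "arm_command", "kwargs": {
  "motion": [
    {"offset":[0,0,0.001],"spin":0},
    {"offset":[0,0,0.001],"spin":0}
  ]
}}

```text
time_s: 7.22
ee_pos: [360.7, -308.4, 19.2]
ee_rot: [180.0, -0.0, -8.9]
force: [-3.3, 2.5, 16.4]
gripper_width: 50.5
gripper_force: 30.0
```

>>> {"fn": "arm_command", "kwargs": {
  "motion": [
    {"offset":[0,0,-0.001],"spin":0},
    {"offset":[0,0,0],"spin":0}
  ]
}}

```text
time_s: 7.48
ee_pos: [360.8, -308.5, 19.3]
ee_rot: [180.0, -0.0, -9.0]
force: [-0.5, 1.8, 2.1]
gripper_width: 50.6
gripper_force: 30.0
```

>>> {"fn": "arm_command", "kwargs": {
  "motion": [
    {"offset":[0,0,0],"spin":0},
    {"offset":[0,0,0],"spin":0},
    {"offset":[0,0,0],"spin":0},
    {"offset":[0,0,-0.01],"spin":0},
    {"offset":[0,0,-0.04],"spin":0}
  ],
  "jaw": 0.085
}}

```text
time_s: 8.1
ee_pos: [359.5, -307.4, 68.4]
ee_rot: [-179.9, 0.2, -9.0]
force: [0.0, -0.8, -0.1]
gripper_width: 85.0
gripper_force: 0.0
```

>>> {"fn": "arm_command", "kwargs": {
  "motion": [
    {"offset":[0,0,-0.06],"spin":0},
    {"offset":[0,0,-0.06],"spin":0},
    {"offset":[0,0,-0.05],"spin":0},
    {"offset":[0,0,0],"spin":0}
  ]
}}

```text
time_s: 8.6
ee_pos: [362.3, -309.9, 243.9]
ee_rot: [179.7, -0.5, -8.9]
force: [0.3, 0.8, -0.5]
gripper_width: 84.6
gripper_force: 0.0
```

Run:
```python
from h import *
to((454.3,-322.6,240))
im,d=env.grab_frame('top'); P=cloud('top',d).reshape(-1,3)
q=P[(P[:,2]>14)&(P[:,2]<60)&(np.hypot(P[:,0]-361,P[:,1]+308)<45)]
print(len(q),q.mean(0) if len(q) else '', q[:,2].max() if len(q) else '')
im,d=env.grab_frame('scene'); P=cloud('scene',d).reshape(-1,3)
q=P[(P[:,2]>14)&(P[:,2]<60)&(np.hypot(P[:,0]-361,P[:,1]+308)<45)]
print(len(q),q.mean(0) if len(q) else '', q[:,2].max() if len(q) else '')
```

```text
pos [ 362.3 -309.9  243.9] rot [179.7  -0.5  -8.9] offset mm [92.8 -1.7  4.7] F [ 0.3  0.8 -0.5] w 84.6 gf 0.0 t 8.6
8 [ 385.33810381 -310.11017943   26.61372056] 33.63119680206364
511 [ 360.15254834 -314.28988147   25.08263177] 31.510699466460437
```

>>> {"fn": "arm_command", "kwargs": {
  "motion": [
    {"offset":[0.03,0,0],"spin":0},
    {"offset":[0.04,-0.001,0],"spin":0},
    {"offset":[0.023,0,0],"spin":0},
    {"offset":[0,0,0],"spin":0}
  ]
}}

```text
time_s: 9.2
ee_pos: [452.9, -321.3, 236.5]
ee_rot: [-179.9, 0.2, -8.9]
force: [-0.8, 0.1, -0.1]
gripper_width: 85.0
gripper_force: 0.0
```

Run:
```python
from h import *
to((454.3,-322.6,154)); T=toolT()
im,d=env.grab_frame('wrist')
for r in env.pinpoint('wrist','flap_pull')[:2]: print(r['score'],at_z('wrist',r['location'],153.5,T).round(1))
P=cloud('wrist',d,T).reshape(-1,3)
q=P[(P[:,2]>150)&(P[:,2]<168)&(np.hypot(P[:,0]-453,P[:,1]+322)<35)]
if len(q): print('pull',len(q),q.mean(0),cv2.minAreaRect(q[:,:2].astype(np.float32)))
P=cloud('top',np.load('top0.npy')).reshape(-1,3)
for x in range(640,860,20): print(x,[int(np.percentile(np.r_[-9,P[(abs(P[:,0]-x-10)<10)&(abs(P[:,1]+490-20*j)<10)][:,2]],95)) for j in range(14)])
a0=np.arctan2(28.5,146);r=np.hypot(28.5,146)
th=np.r_[0,np.cumsum(np.r_[.04,.07,[.1]*16,.08,.06])]
p=np.c_[-r*np.cos(a0+th),-r*np.sin(a0+th)]*1
print(th[-1],(np.diff(p,axis=0)*1e0).round(1).tolist())
```

```text
pos [ 452.9 -321.3  236.5] rot [-179.9    0.2   -8.9] offset mm [ 1.9  1.2 82.5] F [-0.8  0.1 -0.1] w 85.0 gf 0.0 t 9.2
0.78 [ 453.1 -324.3  153.5]
pull 925 [ 453.96685537 -323.45567456  157.36687706] ((453.50628662109375, -323.25634765625), (49.13955307006836, 9.626733779907227), 81.594970703125)
640 [4, 4, 4, 5, 121, 119, 2, 2, 2, 3, 2, 2, 1, 1]
660 [4, 6, 6, 5, 121, 120, 2, 7, 15, 16, 3, 3, 2, 2]
680 [5, 6, 5, 4, 120, 121, 2, 14, 17, 16, 66, 68, 67, 67]
700 [5, 6, 5, 6, 120, 120, 4, 3, 157, 160, 161, 162, 164, 161]
720 [5, 5, 5, 5, 120, 120, 243, 2, 169, 170, 169, 170, 169, 168]
740 [5, 5, 5, 6, 120, 121, 284, 2, 165, 136, 137, 139, 138, 138]
760 [6, 5, 5, 5, 120, 120, 297, 101, 170, 140, 139, 141, 142, 140]
780 [5, 5, 4, 6, 115, 121, 304, 102, 170, 141, 142, 145, 145, 142]
800 [6, 5, 5, 5, 113, 121, 306, 102, 170, 144, 144, 145, 146, 144]
820 [5, 5, 6, 5, 6, 121, 306, 103, 170, 144, 146, 148, 147, 148]
840 [5, 4, 5, 5, 12, 121, 306, 102, 171, 143, 147, 148, 148, 147]
1.8500000000000008 [[1.3, -5.8], [2.8, -10.0], [5.1, -14.0], [6.5, -13.4], [7.8, -12.7], [9.0, -11.8], [10.2, -10.9], [11.2, -9.8], [12.1, -8.6], [12.9, -7.4], [13.6, -6.0], [14.1, -4.6], [14.5, -3.2], [14.8, -1.8], [14.9, -0.3], [14.8, 1.2], [14.6, 2.7], [14.3, 4.1], [11.1, 4.3], [8.1, 3.8]]
```

>>> {"fn": "arm_command", "kwargs": {
  "motion": [
    {"offset":[0,0.001,0.03],"spin":0},
    {"offset":[0,0,0.03],"spin":0},
    {"offset":[0,0,0.018],"spin":0},
    {"offset":[0,0,0.004],"spin":0},
    {"offset":[0,0,0],"spin":0}
  ]
}}

```text
time_s: 9.93
ee_pos: [452.0, -322.9, 157.3]
ee_rot: [180.0, -0.0, -9.0]
force: [-0.9, -0.4, 0.7]
gripper_width: 85.2
gripper_force: 0.0
```

>>> {"fn": "arm_command", "kwargs": {
  "motion": [
    {"offset":[0,0,0],"spin":0},
    {"offset":[0,0,0],"spin":0},
    {"offset":[0,0,0],"spin":0},
    {"offset":[0,0,0],"spin":0},
    {"offset":[0,0,0],"spin":0}
  ],
  "jaw": 0.03,
  "newtons": 12
}}

```text
time_s: 10.55
ee_pos: [452.5, -323.0, 157.1]
ee_rot: [180.0, -0.0, -8.9]
force: [-0.5, -0.8, 1.6]
gripper_width: 49.6
gripper_force: 12.0
```

>>> {"fn": "arm_command", "kwargs": {
  "motion": [
    {"offset":[0.001,0,-0.006],"spin":0},
    {"offset":[0.003,0,-0.01],"spin":0},
    {"offset":[0.005,0,-0.014],"spin":0},
    {"offset":[0.0065,0,-0.0135],"spin":0},
    {"offset":[0.008,0,-0.0125],"spin":0}
  ]
}}

```text
time_s: 11.18
ee_pos: [475.4, -326.6, 214.2]
ee_rot: [180.0, 0.1, -8.9]
force: [-2.7, -2.2, -1.1]
gripper_width: 49.6
gripper_force: 12.0
```

>>> {"fn": "arm_command", "kwargs": {
  "motion": [
    {"offset":[0.009,0,-0.012],"spin":0},
    {"offset":[0.01,0,-0.011],"spin":0},
    {"offset":[0.011,0,-0.01],"spin":0},
    {"offset":[0.012,0,-0.0085],"spin":0},
    {"offset":[0.013,0,-0.0075],"spin":0}
  ]
}}

```text
time_s: 11.8
ee_pos: [530.3, -335.3, 263.5]
ee_rot: [179.9, -0.0, -9.0]
force: [-1.8, -2.4, -0.2]
gripper_width: 50.0
gripper_force: 12.0
```

>>> {"fn": "arm_command", "kwargs": {
  "motion": [
    {"offset":[0.0136,0,-0.006],"spin":0},
    {"offset":[0.0141,0,-0.0046],"spin":0},
    {"offset":[0.0145,0,-0.003],"spin":0},
    {"offset":[0.0148,0,-0.0015],"spin":0},
    {"offset":[0.015,0,0],"spin":0}
  ]
}}

```text
time_s: 12.42
ee_pos: [602.6, -346.8, 280.5]
ee_rot: [179.9, -0.3, -9.0]
force: [-1.1, -2.5, 6.0]
gripper_width: 49.6
gripper_force: 12.0
```

>>> {"fn": "arm_command", "kwargs": {
  "motion": [
    {"offset":[0.0148,0,0.001],"spin":0},
    {"offset":[0.0146,0,0.0027],"spin":0},
    {"offset":[0.0143,0,0.004],"spin":0},
    {"offset":[0.011,0,0.004],"spin":0},
    {"offset":[0.008,0,0.0038],"spin":0}
  ]
}}

```text
time_s: 13.05
ee_pos: [665.7, -356.8, 264.6]
ee_rot: [179.8, -0.5, -8.9]
force: [3.1, -3.3, 5.7]
gripper_width: 49.9
gripper_force: 12.0
```

>>> {"fn": "arm_command", "kwargs": {
  "motion": [
    {"offset":[0,0,0],"spin":0},
    {"offset":[0,0,0],"spin":0}
  ]
}}

```text
time_s: 13.3
ee_pos: [665.7, -356.9, 264.5]
ee_rot: [179.8, -0.5, -8.9]
force: [3.8, -3.8, 5.7]
gripper_width: 49.8
gripper_force: 12.0
```

>>> {"fn": "arm_command", "kwargs": {
  "motion": [
    {"offset":[0,0,0],"spin":0},
    {"offset":[0,0,0],"spin":0},
    {"offset":[0.006,0,0],"spin":0},
    {"offset":[0.006,0,-0.01],"spin":0},
    {"offset":[0,0,-0.04],"spin":0}
  ],
  "jaw": 0.075
}}

```text
time_s: 13.92
ee_pos: [674.5, -356.9, 307.9]
ee_rot: [-179.8, 0.4, -8.9]
force: [0.5, -0.4, 0.7]
gripper_width: 75.2
gripper_force: 0.0
```

>>> {"fn": "arm_command", "kwargs": {
  "motion": [
    {"offset":[0,0,-0.05],"spin":0},
    {"offset":[0,0,-0.05],"spin":0},
    {"offset":[-0.04,0,0],"spin":0},
    {"offset":[-0.06,0,0],"spin":0},
    {"offset":[-0.06,0,0],"spin":0}
  ]
}}

```text
time_s: 14.55
ee_pos: [515.5, -332.3, 410.8]
ee_rot: [-180.0, 0.1, -8.9]
force: [0.8, -0.6, -0.0]
gripper_width: 74.8
gripper_force: 0.0
```

>>> {"fn": "arm_command", "kwargs": {
  "motion": [
    {"offset":[-0.05,0,0],"spin":0},
    {"offset":[0,0,0],"spin":0},
    {"offset":[0,0,0],"spin":0}
  ]
}}

```text
time_s: 14.92
ee_pos: [468.2, -325.2, 411.7]
ee_rot: [-180.0, -0.1, -8.9]
force: [-0.6, -0.2, 0.1]
gripper_width: 75.3
gripper_force: 0.0
```

Run:
```python
from h import *
to((520,-333,140)); T=toolT()
im,d=env.grab_frame('wrist'); cv2.imwrite('pics/w2.png',im); np.save('w2.npy',d); np.save('w2T.npy',T)
for t,z in(('cassette_pull',109),('baffle_center',47)):
    for r in env.pinpoint('wrist',t)[:3]:
        c,w=map(int,r['location']); print(t,r['score'],c,w,at_z('wrist',r['location'],z,T).round(1),at_d('wrist',(c,w),d[w,c],T).round(1))
```

```text
pos [ 468.2 -325.2  411.7] rot [-1.8e+02 -1.0e-01 -8.9e+00] offset mm [ 52.1  -0.3 271.8] F [-0.6 -0.2  0.1] w 75.3 gf 0.0 t 14.93
cassette_pull 0.76 325 148 [ 541.4 -339.6  109. ] [ 541.5 -338.9  118.1]
baffle_center 0.91 318 183 [ 492.3 -321.6   47. ] [ 495.7 -321.7   87.7]
```

View pics/w2.png

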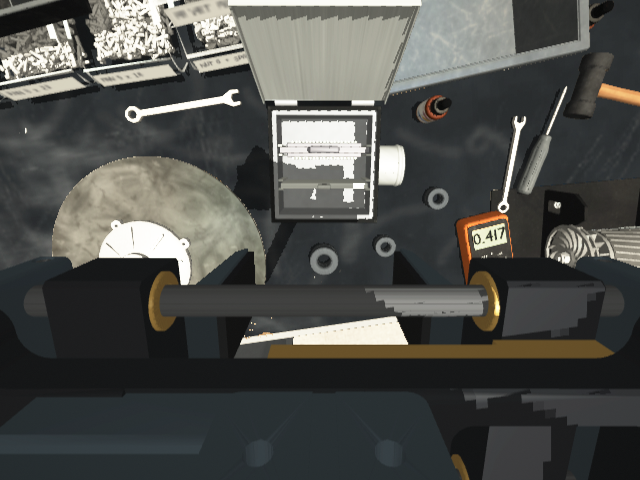

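The view shows the flap leaning back, open, and the ring flat on the bench at (323,261). The cassette's wide loop is in the rear guide at (325,149), and the baffle's narrow tongue is in front at (318,184). The cassette position fits the box model (+22 mm).

Run:
```python
from h import *
d=np.load('w2.npy');T=np.load('w2T.npy');P=cloud('wrist',d,T).reshape(-1,3)
q=P[(P[:,2]>108)&(P[:,2]<128)&(np.hypot(P[:,0]-541,P[:,1]+338)<30)]
print(len(q),q.mean(0),cv2.minAreaRect(q[:,:2].astype(np.float32)))
b=P[(P[:,2]>85)&(P[:,2]<128)&(np.hypot(P[:,0]-493,P[:,1]+330)<18)]
print(len(b),b.mean(0),cv2.minAreaRect(b[:,:2].astype(np.float32)))
f=P[(P[:,2]>150)&(P[:,2]<400)&(P[:,0]>560)&(P[:,0]<760)&(P[:,1]<-280)&(P[:,1]>-430)]
print(np.percentile(f,[1,50,99],axis=0))
to((541.7,-338,230))
```

```text
204 [ 540.58427629 -337.04882689  117.22722623] ((540.6060791015625, -336.74005126953125), (38.47932434082031, 7.715026378631592), 81.09695434570312)
150 [ 492.37938209 -329.45936441   96.46834076] ((492.1763000488281, -329.9023132324219), (34.78092956542969, 7.312340259552002), 81.3333511352539)
[[ 599.52124156 -425.26550889  152.44525997]
 [ 633.36143662 -353.99680286  229.38243732]
 [ 656.21409812 -281.0472523   279.54444462]]
pos [ 468.9 -325.4  410.8] rot [-180.     0.    -8.9] offset mm [ 74.    1.3 180.7] F [-0.6  0.3 -0.6] w 75.0 gf 0.0 t 15.07
```

>>> {"fn": "arm_command", "kwargs": {
  "motion": [
    {"offset":[0.03,0,0.05],"spin":0},
    {"offset":[0.044,0,0.06],"spin":0},
    {"offset":[0,0,0.05],"spin":0},
    {"offset":[0,0,0.01],"spin":0},
    {"offset":[0,0,0],"spin":0}
  ],
  "jaw": 0.06
}}

```text
time_s: 15.7
ee_pos: [534.4, -335.9, 251.6]
ee_rot: [180.0, -0.0, -8.9]
force: [-0.2, -0.4, -0.5]
gripper_width: 60.0
gripper_force: 0.0
```

Run:
```python
from h import *
to((541.7,-338,107)); T=toolT()
im,d=env.grab_frame('wrist'); cv2.imwrite('pics/w3.png',im)
for r in env.pinpoint('wrist','cassette_pull')[:2]: print(r['score'],r['location'],at_z('wrist',r['location'],109,T).round(1))
P=cloud('wrist',d,T).reshape(-1,3)
q=P[(P[:,2]>108)&(P[:,2]<128)&(np.hypot(P[:,0]-541,P[:,1]+338)<30)]
if len(q): print(len(q),q.mean(0),cv2.minAreaRect(q[:,:2].astype(np.float32)))
```

```text
pos [ 534.4 -335.9  251.6] rot [180.   -0.   -8.9] offset mm [  7.5   0.9 144.6] F [-0.2 -0.4 -0.5] w 60.0 gf 0.0 t 15.7
0.74 [322.2, 218.9] [ 542.1 -336.1  109. ]
0.21 [130.4, 145.0] [ 632.7 -180.9  109. ]
473 [ 541.61571898 -337.01815596  116.85989859] ((540.9931030273438, -337.0635986328125), (39.432594299316406, 9.346267700195312), 80.98060607910156)
```

>>> {"fn": "arm_command", "kwargs": {
  "motion": [
    {"offset":[0.007,0,0.03],"spin":0},
    {"offset":[0,0,0.04],"spin":0},
    {"offset":[0,0,0.03],"spin":0},
    {"offset":[0,0,0.01],"spin":0},
    {"offset":[0,0,0],"spin":0}
  ]
}}

```text
time_s: 16.42
ee_pos: [541.2, -337.2, 142.6]
ee_rot: [179.9, -0.1, -9.0]
force: [0.1, -0.1, -0.4]
gripper_width: 59.8
gripper_force: 0.0
```

```bash
python3 -c "
from h import *
to((541.3,-337,107))"
```

```text
pos [ 541.2 -337.2  142.6] rot [ 1.799e+02 -1.000e-01 -9.000e+00] offset mm [-0.1 -0.3 35.6] F [ 0.1 -0.1 -0.4] w 59.8 gf 0.0 t 16.43
```

>>> {"fn": "arm_command", "kwargs": {
  "motion": [
    {"offset":[0,0,0.015],"spin":0},
    {"offset":[0,0,0.012],"spin":0},
    {"offset":[0,0,0.008],"spin":0},
    {"offset":[0,0,0],"spin":0}
  ]
}}

```text
time_s: 16.92
ee_pos: [540.1, -336.4, 105.2]
ee_rot: [-180.0, 0.1, -8.9]
force: [-1.2, -0.3, -0.4]
gripper_width: 60.2
gripper_force: 0.0
```

>>> {"fn": "arm_command", "kwargs": {
  "motion": [
    {"offset":[0,0,0],"spin":0},
    {"offset":[0,0,0],"spin":0},
    {"offset":[0,0,0],"spin":0},
    {"offset":[0,0,0],"spin":0},
    {"offset":[0,0,0],"spin":0}
  ],
  "jaw": 0.025,
  "newtons": 25
}}

```text
time_s: 17.55
ee_pos: [540.8, -336.9, 106.6]
ee_rot: [180.0, -0.0, -9.0]
force: [-0.3, -0.6, 1.3]
gripper_width: 39.7
gripper_force: 25.0
```

>>> {"fn": "arm_command", "kwargs": {
  "motion": [
    {"offset":[0,0,-0.005],"spin":0},
    {"offset":[0,0,-0.008],"spin":0},
    {"offset":[0,0,-0.01],"spin":0},
    {"offset":[0,0,-0.01],"spin":0},
    {"offset":[0,0,-0.01],"spin":0}
  ]
}}

```text
time_s: 18.18
ee_pos: [540.6, -336.7, 150.1]
ee_rot: [180.0, -0.0, -8.9]
force: [0.6, -0.4, -2.0]
gripper_width: 40.0
gripper_force: 25.0
```

>>> {"fn": "arm_command", "kwargs": {
  "motion": [
    {"offset":[0,0,-0.01],"spin":0},
    {"offset":[0,0,-0.012],"spin":0},
    {"offset":[0,0,-0.012],"spin":0},
    {"offset":[0,0,-0.012],"spin":0},
    {"offset":[0,0,-0.012],"spin":0}
  ]
}}

```text
time_s: 18.8
ee_pos: [540.6, -336.7, 208.0]
ee_rot: [180.0, -0.0, -9.0]
force: [-0.8, -0.6, -2.5]
gripper_width: 39.8
gripper_force: 25.0
```

>>> {"fn": "arm_command", "kwargs": {
  "motion": [
    {"offset":[0,0,-0.02],"spin":0},
    {"offset":[0,0,-0.025],"spin":0},
    {"offset":[0,0,-0.025],"spin":0},
    {"offset":[0,0,-0.02],"spin":0},
    {"offset":[0,0,-0.015],"spin":0}
  ]
}}

```text
time_s: 19.42
ee_pos: [540.6, -336.7, 313.6]
ee_rot: [180.0, -0.1, -9.0]
force: [0.6, 0.0, -2.1]
gripper_width: 39.8
gripper_force: 25.0
```

>>> {"fn": "arm_command", "kwargs": {
  "motion": [
    {"offset":[0,0,-0.005],"spin":0},
    {"offset":[0,0,0],"spin":0},
    {"offset":[0,0,0],"spin":0},
    {"offset":[0,0,0],"spin":0},
    {"offset":[0,0,0],"spin":0}
  ]
}}

```text
time_s: 20.05
ee_pos: [540.5, -336.6, 316.8]
ee_rot: [-180.0, 0.0, -8.9]
force: [-0.4, -0.3, -2.4]
gripper_width: 39.7
gripper_force: 25.0
```

Run:
```python
from h import *
to((541,-337,313))
im,d=env.grab_frame('scene'); cv2.imwrite('pics/s2.png',cv2.resize(im[80:400,180:500],(600,600)))
for r in env.pinpoint('scene','cassette_foot')[:2]:
    c,w=map(int,r['location']);print(r['score'],c,w,at_d('scene',(c,w),d[w,c]).round(0))
```

```text
pos [ 540.5 -336.6  316.8] rot [-180.     0.    -8.9] offset mm [0.6 0.3 3.8] F [-0.4 -0.3 -2.4] w 39.7 gf 25.0 t 20.05
0.88 336 190 [ 525. -365.  234.]
```

View pics/s2.png

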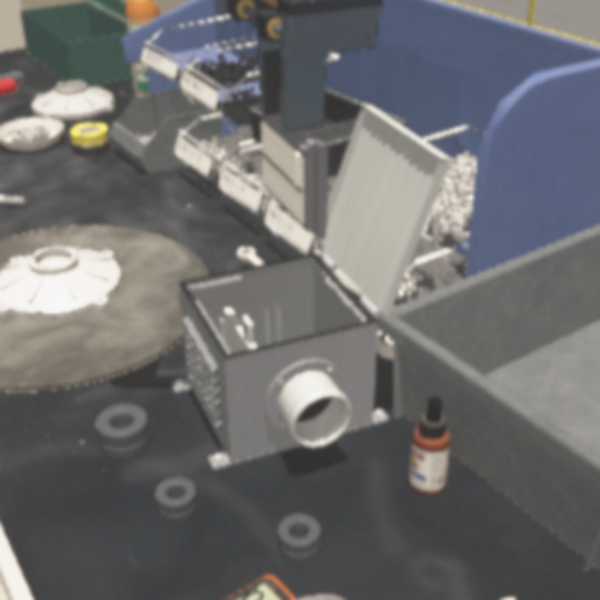

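The picture shows the cassette hanging upright above the open box, its lower edge near (300,215). The flap is leaning open, and the large ring lies flat at (122,425).

```bash
python3 -c "
from h import *
print(env.job_done())"
```

```text
the job is handed in; nothing more can be done
None
```

I handed the job in at about 20 s of the 61 s allowed, but no verdict came back. The ring weight lies flat on the bench, the flap stays open by itself, and the cassette is held upright and still, its lower edge about 9 cm above the rim.

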